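# Unlock the filter slide and run it to the click

### The job

Turn the orange and the blue lock knob, in either order, anticlockwise (seen from above) right to their end stops, so that both cross bolts are drawn clear of the rail. Only then take the yellow grip of the filter slide, slide it along the rail to the blue index block until you feel it click into the ball detent, and do not run it on past the click. Finish while still gripping the yellow grip, holding the slide still in the click, and leave the other things on the bench where they are.

Things in the scene. Friction and masses are not known exactly. Their poses are not given: they have to be found in the camera images.
- stage: filter stage fixed to the bench: white base plate 190 x 435 x 12 mm, aluminium rail along its middle. Origin on the bench (height 0) under the rail's middle; y runs along the rail the way the slide must go; x points across it, away from the knobs. Its place and yaw vary. At each knob a 10 mm steel cross bolt, 36 mm up, sticks out into the slide's way until drawn.
- carriage: filter slide: black saddle 50 mm wide, 110 mm long (80 mm behind to 30 mm ahead of its origin), top 44.5 mm above the bench, with amber filter and yellow upright fin. Axes as the stage's; origin on the rail's middle line under the fin, 26.5 mm up. Captive: slides only along y, 1 to 3 N of friction. Starts near the rail's -y end, 18 to 30 mm of free play short of the first bolt.
- carriage_notch (a point): click groove on the slide's +x side, level with its origin along y, between two upright brass half-round ridges of 5 mm radius that stand 7 mm before and 7 mm behind it.
- carriage_grip (a point): point in the yellow fin at the height to pinch (71.5 mm above the bench), straight above the slide's origin. The fin is 14 mm thick along the rail, 30 mm wide across it, and stands from 44.5 to 85.5 mm above the bench. Pinch it along the rail (stage y).
- index_mark (a point): middle of the white line on the blue index block (30 x 36 mm, top 46 mm above the bench), on the base plate 50.5 mm to the +x side of the rail's middle line; 50 to 130 mm to +y of the stage's origin, varying. Axes as the stage's. A 10 mm steel spring ball sticks out of the block towards the rail in line with the white line: the slide is in the click when its origin is level with this line along y.
- index_block: the blue index block; origin on the rail's middle line, level with its ball along y. How it feels: coming from -y the ball meets the first ridge 15 mm before the click and resists by 5 to 10 N, lets go 7 mm before it, then draws the slide into the click; going on takes 5 to 10 N again, and the click is lost 7 mm beyond. The rail goes on at least 35 mm past the click.
- knob_a_grip (a point): orange bar-shaped knob (bar 40 x 14 mm, 34 mm tall on a 42 mm disc 8 mm thick) on a grey block 85 mm to the -x side of the rail. This point lies on its vertical turning axis at the height to pinch (72.5 mm above the bench, 14 mm below the knob's top). Its x axis runs along the bar (40 mm), so pinch across the bar along its y axis (14 mm). 60 mm to -y of the stage's origin.
- knob_b_grip (a point): blue bar-shaped knob (bar 40 x 14 mm, 34 mm tall on a 42 mm disc 8 mm thick) on a grey block 85 mm to the -x side of the rail. This point lies on its vertical turning axis at the height to pinch (72.5 mm above the bench, 14 mm below the knob's top). Its x axis runs along the bar (40 mm), so pinch across the bar along its y axis (14 mm). 50 mm to +y of the stage's origin.
- knob_a (a joint): turn of the orange knob in rad, anticlockwise from above positive: 0 to 0.3 at the start (locked), end stop at 1.4; each rad draws its bolt back 12 mm. Friction torque 0.06 N m; it stays where it is left.
- knob_b (a joint): turn of the blue knob in rad, same as the orange one: 0 to 0.3 at the start (locked), end stop at 1.4.
- weight: brass calibration weight, 26 mm across, 36 mm tall, loose on the stage's base plate near its -y end; origin at its underside
- spatula: white-handled spatula about 160 mm long lying on the bench on the robot's side of the stage; origin about its middle
- amber_jar: small amber jar, 50 mm across, 75 mm tall, beyond the stage; origin at its underside
- petri: stack of clear petri dishes, 88 mm across, 32 mm tall, beyond the stage; origin at its underside
- blue_bottle: glass bottle with blue cap, 72 mm across, 150 mm tall, to the robot's right; origin at its underside
- beaker: glass beaker, 70 mm across, 90 mm tall, to the robot's left; origin at its underside
- tip_box: open blue tip box, 120 x 85 x 50 mm, to the robot's right; origin at its underside

How it is judged:
By the outcome, as a careful person would: the job done as asked, in the order asked, and still so for the second after the job is handed in, while the arm keeps its last pose, push and grip.
It also fails if it takes over 64 s, if anything falls off the work surface, if the arm or the gripper's body presses on something with over 40 N, if the wrist force passes 120 N, or if a joint passes its speed limit or range.

### The arm

A 7-joint arm with a two-finger parallel gripper is mounted at the origin on the work surface. World frame = base frame: x ahead of the robot, y to its left, z up, the work surface at z = 0. Lengths are in m, angles in degrees, forces in N, time in s.
With the tool pointing down it reaches from about 0.425 to 0.875 m from the base axis. Payload 4.7 kg.
Tool frame: the origin (TCP) lies between the finger pads; the fingertips stand 11 mm ahead of it and the grasp point (between the pads) lies 8 mm behind it (env.tcp_to_tips is the distance from the TCP to the fingertips, in m); z points along the fingers, y is the line along which they close (so a half turn about z gives the same grasp; the last joint's range is limited). The gripper opens to 87 mm and grips with 3 to 60 N. Pads are 19 mm wide; open, the fingers measure 117 mm over their backs; the gripper's body (75 mm by 190 mm) begins 51 mm behind the grasp point.
Start: joints at [-67.26, 18.392, -4.016, 83.108, 1.295, 78.541, -3.26], TCP at [0.243, 0.603, 0.2] pointing down, gripper open.
Joint ranges: [-163.93, 163.93], [-17.29, 119.83], [-79.2, 71.16], [3.27, 140.29], [-89.18, 269.18], [5.43, 117.66], [-154.24, 154.24]. Speed limits (degrees/s): [147.25, 147.25, 180, 180, 180, 180, 180].

### API

Orientations are given as [roll, pitch, yaw] about the fixed x, y, z axes, in that order (R = Rz(yaw) Ry(pitch) Rx(roll)).
In Python, from cell import env, viewer gives the robot as it stands.
- The arm moves only by the tool step_arm, never from a script. Its arguments are lists of equal length, an entry for each row: "delta_pos": the shift along the tool's x, y, z in units of 0.2 m (1.0 is 0.2 m), a list of three; "rot": the turn, a rotation vector about the tool's x, y, z in units of 1.5 rad (1.0 is 1.5 rad), a list of three; "gripper": the gripper command: -1 is shut, 1 is fully open, values between are in proportion. A call has 1 to 20 rows; each row is the pose to reach, as a shift and turn from the pose commanded when the call began, along the tool's axes at that moment; what a row does not reach only later rows make up. A row lasts 1/8 s, in which the tool goes at most 62.5 mm and 10.7 degrees, less where a joint would pass 70% of its speed; a pose out of reach is approached as far as the arm can. A call with a number of a shift or a turn outside -1 to 1 is refused whole. A call with a gripper value outside its range is refused whole. The fingers move at their own pace and stop on an object; "squeeze" is the grip in N (left out, the last holds). Time passes only in rows, so rows that repeat a pose let the fingers close. It gives the time, the measured TCP pose, the force, the opening and the grip force at its end, in the units of the state.
- env.get_obs(): the state, without advancing time (a new reading comes with each control period).
- viewer.read_camera(name): name is "scene" or "top" or "wrist"; returns a dict with "img" (384x512x3 uint8, red, green, blue), "fx", "fy", "cx", "cy" (pixels), "pose" (4x4, takes a point from camera to world coordinates). Camera axes: x right, y down, z forward; pixel columns grow to the right and rows downward; lengths in m; the calibration is good to about 2 mm. A picture is of the moment at which its call begins. There is no depth.
- env.sign_off(): hands the job in; it is judged then, once.
The state is a dict: "time_s": time; "qpos": joint angles; "joint_velocities": joint speeds; "effort": joint torques, N m; "tool_pos": TCP position; "tool_rot": TCP orientation; "force": force on the tool from outside, world axes, zero at the start; "wrist_torque": the same for the moment, N m; "grip_width": finger opening in m; "grasp_force": force on a finger pad.
Only numpy, scipy, OpenCV 4.12 (cv2) and the standard library are available. Lean on these libraries where they do the work, as an engineer would, in place of code of your own. Each camera call takes 0.05 s, during which the arm holds its last target. There are 200 camera calls.

## Working session

There is one attempt and no reset: what is moved stays moved. The work goes in short steps, Python scripts to look and compute and a tool call to move; the robot and the scene stay as the last step left them, time stands still between calls to the robot, and variables do not carry over. Pictures are saved under pics/ and viewed, at most 10 in all, crops included, and the job is handed in when it is done.

Besides the shell and the picture viewer there is one more tool, called after "Request:" by a JSON object that holds its "fn" and its "kwargs", one argument or row to a line. step_arm: Moves the arm, as the interface text tells. Shifts and turns lie within -1 to 1; 1 stands for 0.2 m of shift or 1.5 rad of turn. Its arguments: {"type":"object","properties":{"delta_pos":{"type":"array"},"rot":{"type":"array"},"gripper":{"type":"array"},"squeeze":{"type":"number"}},"required":["delta_pos","rot","gripper"]}

```bash
mkdir -p pics; ls
python3 - <<'E'
from cell import env, viewer
import cv2,numpy as np
for n in("scene","top"):
    c=viewer.read_camera(n); cv2.imwrite(f"pics/{n}0.png",c["img"][:,:,::-1]); print(n,c["fx"],c["cx"],c["cy"],np.round(c["pose"],3).tolist())
o=env.get_obs(); print({k:np.round(v,3).tolist() for k,v in o.items()}, env.tcp_to_tips)
E
```

```text
pics
scene 355.16882727338765 253.50374318431554 188.77112077322718 [[-0.875, 0.334, -0.35, 0.894], [0.483, 0.632, -0.605, 0.566], [0.019, -0.699, -0.715, 0.749], [0.0, 0.0, 0.0, 1.0]]
top 347.40220195832137 256.94036029356675 195.821999092816 [[-0.017, -0.995, 0.103, 0.439], [-1.0, 0.016, -0.006, -0.013], [0.004, -0.103, -0.995, 1.153], [0.0, 0.0, 0.0, 1.0]]
{'time_s': 0.1, 'qpos': [-67.26, 18.433, -4.016, 83.169, 1.295, 78.54, -3.26], 'joint_velocities': [-0.02, -0.133, -0.029, -0.211, -0.095, 0.004, 0.017], 'effort': [-0.001, -49.257, -0.406, -31.34, -0.064, 0.039, 0.0], 'tool_pos': [0.243, 0.602, 0.199], 'tool_rot': [-179.903, 0.005, 158.07], 'force': [-0.114, -0.92, -0.345], 'wrist_torque': [-0.076, -0.065, -0.03], 'grasp_force': 0.0, 'grip_width': 0.087} 0.011
```

View pics/top0.png

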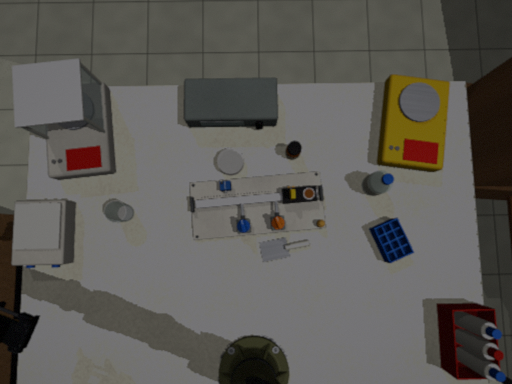

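View pics/scene0.png

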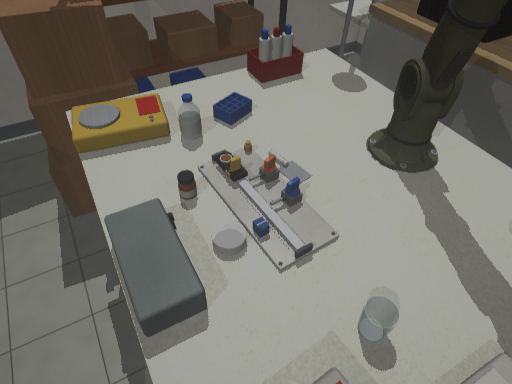

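```bash
cat > h.py <<'E'
import numpy as np,cv2
from cell import env,viewer
def ray(c,u,v,z):
    P=np.array(c["pose"]); d=P[:3,:3]@[(u-c["cx"])/c["fx"],(v-c["cy"])/c["fy"],1]; o=P[:3,3]
    return o+d*(z-o[2])/d[2]
def blob(c,lo,hi,roi=None):
    h=cv2.cvtColor(c["img"],cv2.COLOR_RGB2HSV); m=cv2.inRange(h,lo,hi)
    if roi: k=np.zeros_like(m); x0,y0,x1,y1=roi; k[y0:y1,x0:x1]=1; m=m*k
    return m
E
python3 - <<'E'
from h import *
c=viewer.read_camera("top")
im=c["img"][165:270,180:335,::-1]; im=cv2.convertScaleAbs(im,alpha=1.3); cv2.imwrite("pics/crop1.png",cv2.resize(im,None,fx=5,fy=5,interpolation=cv2.INTER_CUBIC))
E
```

```text
(no output)
```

View pics/crop1.png

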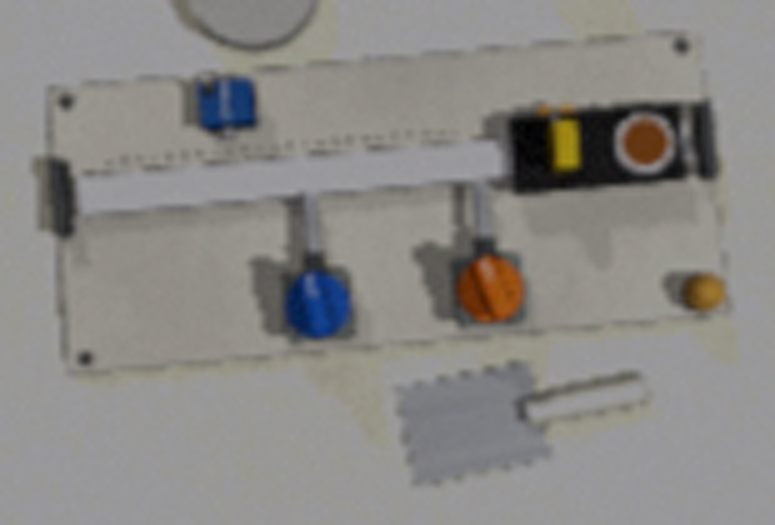

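The crop shows plate corners at crop px (48,88), (700,33), (730,315), (70,372); blue knob (318,302), orange knob (490,287), fin (566,145), index block (227,103).

Run:
```python
from h import *
c=viewer.read_camera("top")
f=lambda p,z: ray(c,180+p[0]/5,165+p[1]/5,z)
C=[f(p,.012)[:2] for p in[(48,88),(700,33),(730,315),(70,372)]]
L=np.array([(95,217.5),(95,-217.5),(-95,-217.5),(-95,217.5)])/1e3
C=np.array(C);m=C.mean(0);H=L.T@(C-m);U,S,V=np.linalg.svd(H);R=(V.T@U.T);yaw=np.degrees(np.arctan2(R[1,0],R[0,0]))
print("stage",m,yaw,"resid",np.round(C-m-L@R.T,4).tolist())
for n,p,z in[("A",(490,287),.0865),("B",(318,302),.0865),("fin",(566,145),.0855),("idx",(227,103),.046)]:
    w=f(p,z)[:2]; print(n,w,"stage",R.T@(w-m))
for n,l in[("A",(-.085,-.06)),("B",(-.085,.05))]: print(n,m+R@l)
```

```text
stage [ 0.5269646  -0.02090562] 3.98946892328327 resid [[-0.001, 0.0002], [-0.0014, 0.0005], [0.0009, 0.0007], [0.0015, -0.0014]]
A [ 0.46722172 -0.0821926 ] stage [-0.06386204 -0.05698198]
B [0.45983696 0.02330011] stage [-0.06388945  0.04876889]
fin [ 0.55406698 -0.13131395] stage [ 0.01935526 -0.11202639]
idx [0.58904909 0.08150442] stage [0.06905904 0.09784247]
A [ 0.44634495 -0.08667395]
B [0.43869191 0.02305951]
```

```bash
cat >> h.py <<'E'
from scipy.spatial.transform import Rotation as Ro
def plan(p,yaw,p0=None,y0=None):
    "TCP target p, tool-down yaw -> delta_pos, rot in move units (from pose p0,y0, default measured, taken as exactly down)"
    o=env.get_obs(); p0=o["tool_pos"] if p0 is None else p0; y0=o["tool_rot"][2] if y0 is None else y0
    R0=Ro.from_euler('xyz',[180,0,y0],degrees=True)
    d=R0.inv().apply(np.array(p)-p0)/.2
    dy=(yaw-y0+180)%360-180
    print("dpos",np.round(d,4).tolist(),"rotz",round(-np.radians(dy)/1.5,4))
E
python3 - <<'E'
from h import *
plan([.45,.32,.25],90); plan([.48,.2,.26],90)
plan([.5,-.03,.27],10,[.45,.32,.25],90)
E
```

```text
dpos [-1.4895, -0.9236, -0.2526] rotz 0.792
dpos [-1.8527, -1.4242, -0.3026] rotz 0.792
dpos [-1.75, 0.25, -0.1] rotz 0.9308
```

Request:
{"fn": "step_arm", "kwargs": {
  "delta_pos": [
    [-1, -0.62, -0.25],
    [-1, -0.62, -0.25],
    [-1, -0.62, -0.25],
    [-1, -0.62, -0.25],
    [-1, -0.62, -0.25]
  ],
  "rot": [
    [0, 0, 0.6],
    [0, 0, 0.6],
    [0, 0, 0.6],
    [0, 0, 0.6],
    [0, 0, 0.6]
  ],
  "gripper": [0, 0, 0, 0, 0]
}}

```text
time_s: 0.82
tool_pos: [0.3867, 0.4087, 0.2518]
tool_rot: [179.8, 0.0, 105.7]
force: [-0.4, 1.3, -0.1]
grip_width: 0.0471
grasp_force: 0.0
```

Run:
```python
from h import *
o=env.get_obs(); print(o["tool_pos"],o["tool_rot"],o["time_s"])
p=np.array([.383,.412,.25]);y=158-.6*85.94
plan([.43,.22,.26],60,p,y); plan([.46,.03,.27],12,[.43,.22,.26],60);
```

```text
[0.38672393 0.40868926 0.25179774] [1.79813749e+02 1.99646871e-02 1.05661940e+02] 0.825
dpos [-0.9873, -0.0462, -0.05] rotz 0.5403
dpos [-0.7477, 0.6049, -0.05] rotz 0.5585
```

Request:
{"fn": "step_arm", "kwargs": {
  "delta_pos": [
    [-1, -0.05, -0.05],
    [-1, -0.05, -0.05],
    [-1, -0.05, -0.05],
    [-1, -0.05, -0.05],
    [-1, -0.05, -0.05]
  ],
  "rot": [
    [0, 0, 0.54],
    [0, 0, 0.54],
    [0, 0, 0.54],
    [0, 0, 0.54],
    [0, 0, 0.54]
  ],
  "gripper": [0, 0, 0, 0, 0]
}}

```text
time_s: 1.45
tool_pos: [0.4298, 0.2167, 0.2605]
tool_rot: [180.0, -0.1, 59.7]
force: [-0.3, -0.4, -0.0]
grip_width: 0.0432
grasp_force: 0.0
```

Request:
{"fn": "step_arm", "kwargs": {
  "delta_pos": [
    [-0.8, 0.8, -0.05],
    [-0.8, 0.8, -0.05],
    [-0.8, 0.8, -0.05],
    [-0.8, 0.8, -0.05],
    [-0.8, 0.8, -0.05],
    [-0.8, 0.8, -0.05]
  ],
  "rot": [
    [0, 0, 0.56],
    [0, 0, 0.56],
    [0, 0, 0.56],
    [0, 0, 0.56],
    [0, 0, 0.56],
    [0, 0, 0.56]
  ],
  "gripper": [0, 0, 0, 0, 0, 0]
}}

```text
time_s: 2.2
tool_pos: [0.488, -0.0001, 0.2701]
tool_rot: [-180.0, 0.0, 12.0]
force: [-0.1, -0.3, 1.1]
grip_width: 0.0434
grasp_force: 0.0
```

Run:
```python
from h import *
o=env.get_obs(); print(o["tool_pos"],o["tool_rot"],o["time_s"],o["qpos"])
c=viewer.read_camera("wrist"); print(np.round(c["pose"],3).tolist(),c["fx"]); cv2.imwrite("pics/w1.png",c["img"][:,:,::-1])
```

```text
[ 4.88029937e-01 -1.46862046e-04  2.70054726e-01] [-1.79979675e+02  7.51638363e-03  1.19715045e+01] 2.2 [-33.7444007   -4.39341734  29.15196096  99.92733316   2.13132287
  83.92557848 -82.91862405]
[[0.206, -0.949, -0.239, 0.553], [-0.978, -0.201, -0.049, 0.015], [-0.002, 0.244, -0.97, 0.455], [0.0, 0.0, 0.0, 1.0]] 336.04186680089236
```

View pics/w1.png

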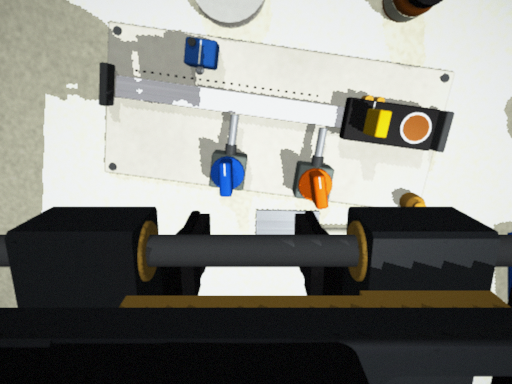

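Wrist view: index block at (201,52), blue knob (228,172), orange (316,185), fin (378,122), rail between. I'll zoom to pick points.

Run:
```python
from h import *
c=viewer.read_camera("wrist"); import pickle; pickle.dump(c,open("c1.pkl","wb"))
im=c["img"][:,:,::-1]
a=cv2.resize(im[140:215,200:350],None,fx=5,fy=5,interpolation=cv2.INTER_CUBIC)
b1=cv2.resize(im[30:75,175:225],None,fx=5,fy=5,interpolation=cv2.INTER_CUBIC)
b2=cv2.resize(im[90:160,335:435],None,fx=3.2,fy=3.2,interpolation=cv2.INTER_CUBIC)
o=np.zeros((600,750,3),np.uint8);o[:375]=a;o[375:,:250]=b1;o[375:599,300:620]=b2[:224]
cv2.imwrite("pics/w1c.png",o)
```

```text
(no output)
```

View pics/w1c.png

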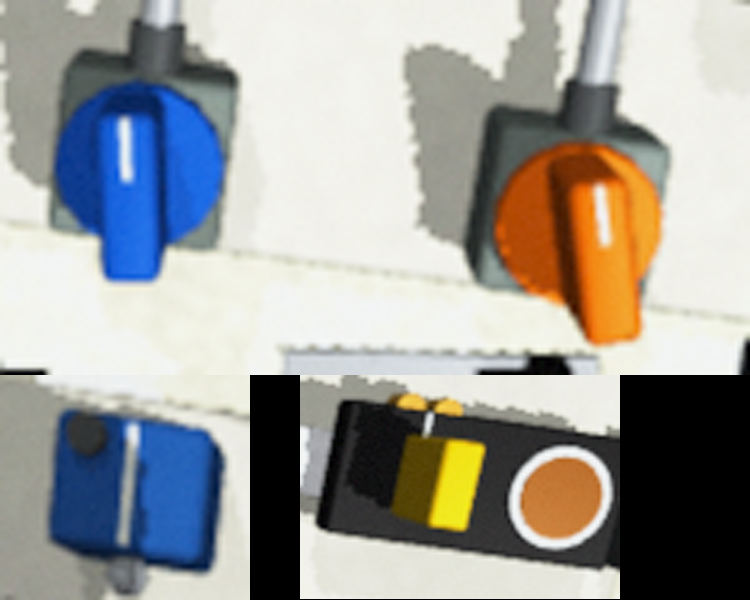

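Run:
```python
from h import *
import pickle; c=pickle.load(open("c1.pkl","rb"))
def g(P,f,o,z): return np.array([ray(c,(x-o[0])/f+o[2],(y-o[1])/f+o[3],z)[:2] for x,y in P])
k=(0,0,200,140)
B=g([(103,113),(155,113),(160,278),(105,278)],5,k,.0865)
A=g([(562,183),(622,180),(640,338),(590,342)],5,k,.0865)
I=g([(133,427),(124,540)],5,(0,375,175,30),.046)
F=g([(448,440),(484,443),(470,529),(432,523)],3.2,(300,375,335,90),.0855)
N=g([(428,425)],3.2,(300,375,335,90),.0445)
for n,q in(("A",A),("B",B),("F",F)):
    d=q[0]+q[1]-q[2]-q[3]; print(n,q.mean(0),"long",np.linalg.norm(d)/2,"dir",np.degrees(np.arctan2(d[1],d[0])))
print("I",I,I.mean(0),"N",N)
a,b=A.mean(0),B.mean(0); d=b-a; L=np.linalg.norm(d); print(L,"yaw",np.degrees(np.arctan2(-d[0],d[1])))
yaw=np.radians(np.degrees(np.arctan2(-d[0],d[1])));
for y in (yaw,np.radians(4)):
    R=np.array([[np.cos(y),-np.sin(y)],[np.sin(y),np.cos(y)]]); O=(a+b)/2-R@[-.085,-.005]
    print(O,"fin",R.T@(F.mean(0)-O),"N",R.T@(N[0]-O),"I",R.T@(I.mean(0)-O))
```

```text
A [ 0.46725459 -0.08172718] long 0.038095835979213837 dir 22.769111713794576
B [0.45976066 0.02636233] long 0.038231410394577496 dir 12.134188533893612
F [ 0.55578648 -0.1298233 ] long 0.0283664071315639 dir 7.273458896328452
I [[0.60268917 0.0855103 ]
 [0.57837819 0.08335652]] [0.59053368 0.08443341] N [[ 0.5745894  -0.12836387]]
0.10834898088312771 yaw 3.9660123850734594
[ 0.54795825 -0.0168154 ] fin [-6.67436769e-06 -1.13278709e-01] N [ 0.01885216 -0.11312328] I [0.04947632 0.09806162]
[ 0.54795179 -0.0167653 ] fin [-7.09197914e-05 -1.13329107e-01] N [ 0.018788   -0.11318486] I [0.04953743 0.09798183]
```

Run:
```python
from h import *
plan([.4673,-.0817,.13],22.8);
```

```text
dpos [-0.1876, 0.3815, 0.7] rotz -0.1242
```

Request:
{"fn": "step_arm", "kwargs": {
  "delta_pos": [
    [-0.188, 0.38, 0.3],
    [-0.188, 0.38, 0.7],
    [-0.188, 0.38, 0.7],
    [-0.188, 0.38, 0.7],
    [-0.188, 0.38, 0.7]
  ],
  "rot": [
    [0, 0, -0.125],
    [0, 0, -0.125],
    [0, 0, -0.125],
    [0, 0, -0.125],
    [0, 0, -0.125]
  ],
  "gripper": [0, 0, 0, 0, 0]
}}

```text
time_s: 2.92
tool_pos: [0.4687, -0.0809, 0.1319]
tool_rot: [180.0, -0.1, 22.8]
force: [-0.0, 0.4, 0.9]
grip_width: 0.0434
grasp_force: 0.0
```

Request:
{"fn": "step_arm", "kwargs": {
  "delta_pos": [
    [0, 0, 0.16],
    [0, 0, 0.32],
    [0, 0, 0.32],
    [0, 0, 0.32],
    [0, 0, 0.32],
    [0, 0, 0.32],
    [0, 0, 0.32],
    [0, 0, 0.32]
  ],
  "rot": [
    [0, 0, 0],
    [0, 0, 0],
    [0, 0, 0],
    [0, 0, 0],
    [0, 0, 0],
    [0, 0, 0],
    [0, 0, 0],
    [0, 0, 0]
  ],
  "gripper": [0, 0, 0, -1, -1, -1, -1, -1],
  "squeeze": 20
}}

```text
time_s: 3.92
tool_pos: [0.4672, -0.082, 0.0663]
tool_rot: [-180.0, -0.0, 22.7]
force: [0.3, 0.4, 0.5]
grip_width: 0.0035
grasp_force: 0.0
```

Run:
```python
from h import *
o=env.get_obs(); print(o["grip_width"],o["grasp_force"])
a=viewer.read_camera("wrist")["img"]; c=viewer.read_camera("scene")["img"][60:260,180:360]
o=np.zeros((500,800,3),np.uint8); o[:288,:384]=cv2.resize(a,(384,288)); o[:444,400:]=cv2.resize(c,(400,444),interpolation=cv2.INTER_CUBIC)
cv2.imwrite("pics/m1.png",o[:,:,::-1])
```

```text
0.0035169382112758534 0.0
```

View pics/m1.png

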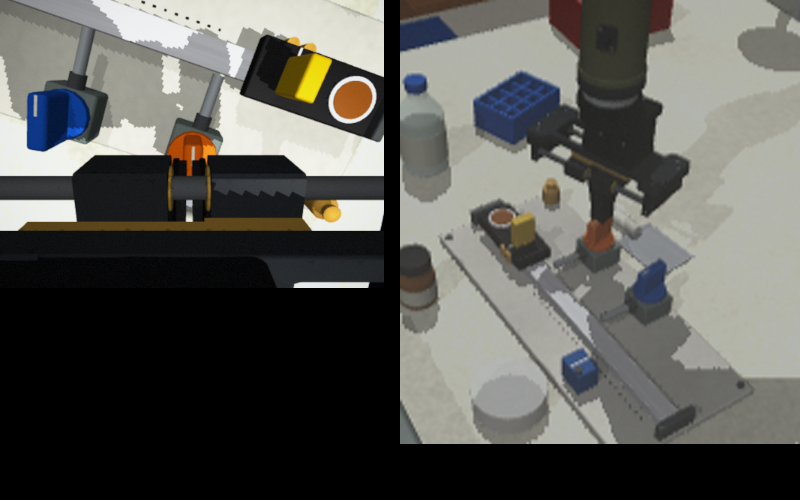

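```bash
cat >> h.py <<'E'
def proj(c,p):
    P=np.array(c["pose"]); q=P[:3,:3].T@(np.array(p)-P[:3,3]); return np.round([c["fx"]*q[0]/q[2]+c["cx"],c["fy"]*q[1]/q[2]+c["cy"]],1).tolist()
E
python3 - <<'E'
from h import *
for n in("wrist","scene"):
    c=viewer.read_camera(n)
    print(n,np.round(c["pose"],3).tolist(),"tips",proj(c,[.4672,-.082,.0553]),"z.1",proj(c,[.4672,-.082,.1]),"top",proj(c,[.4672,-.0817,.0865]),"B top",proj(c,[.4598,.0264,.0865]))
    m=blob(c,(5,180,100),(14,255,255)); n_,l,s,ce=cv2.connectedComponentsWithStats(m); i=np.argsort(-s[1:,4])[:3]+1; print(s[i].tolist(),ce[i].round(1).tolist())
a=viewer.read_camera("wrist")["img"][130:320,180:330]; cv2.imwrite("pics/m2.png",cv2.resize(a,None,fx=3,fy=3,interpolation=cv2.INTER_CUBIC)[:,:,::-1])
E
```

```text
wrist [[0.385, -0.895, -0.226, 0.528], [-0.923, -0.374, -0.092, -0.055], [-0.002, 0.244, -0.97, 0.251], [0.0, 0.0, 0.0, 1.0]] tips [255.0, 210.3] z.1 [255.6, 240.1] top [254.9, 229.4] B top [48.7, 163.8]
[[445, 108, 51, 50, 1967], [223, 175, 65, 60, 1606], [287, 205, 2, 2, 3]] [[470.2, 132.5], [252.1, 195.1], [287.7, 205.7]]
scene [[-0.875, 0.334, -0.35, 0.894], [0.483, 0.632, -0.605, 0.566], [0.019, -0.699, -0.715, 0.749], [0.0, 0.0, 0.0, 1.0]] tips [269.6, 165.8] z.1 [270.4, 154.0] top [270.3, 157.7] B top [293.3, 180.3]
[] []
```

View pics/m2.png

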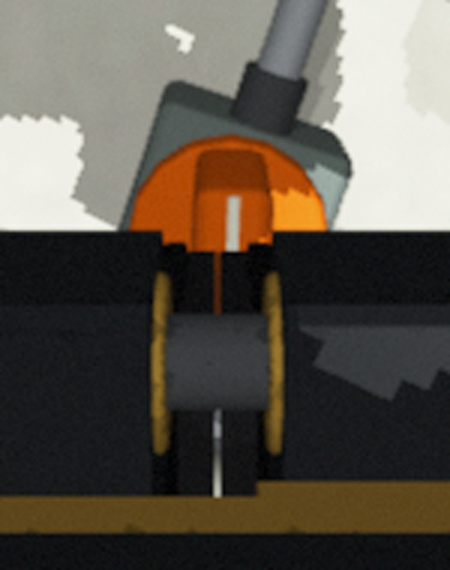

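Run:
```python
from h import *
import pickle; c=pickle.load(open("c1.pkl","rb")); g=cv2.cvtColor(c["img"],cv2.COLOR_RGB2GRAY)
for r in range(200,300,6):
    # runs of dark pixels
    d=(g[r,150:370]<60).astype(int); e=np.flatnonzero(np.diff(np.r_[0,d,0])); print(r,(e+150).reshape(-1,2).tolist())
P=np.array([.488,0,.27]); y=np.radians(12); X=np.array([np.cos(y),np.sin(y),0]);Y=np.array([np.sin(y),-np.cos(y),0]);Z=np.array([0,0,-1])
for z in(.011,0,-.01,-.02,-.04):
    print(z,[proj(c,P+X*x+Y*.0217*s+Z*z) for x in(.0095,-.0095) for s in(-1,1)])
```

```text
200 [[314, 316]]
206 []
212 [[150, 156], [192, 199], [306, 313], [349, 370]]
218 [[150, 157], [189, 209], [296, 316], [348, 370]]
224 [[150, 157], [186, 209], [295, 319], [348, 356], [361, 370]]
230 [[150, 157], [181, 210], [295, 325], [347, 359], [364, 370]]
236 [[150, 360], [365, 370]]
242 [[150, 286], [297, 315], [324, 344], [351, 361], [367, 370]]
248 [[157, 158], [162, 163], [166, 167], [174, 175], [181, 182], [198, 199], [220, 222], [242, 243], [257, 258], [271, 273], [305, 307], [317, 319], [320, 321], [324, 325], [328, 329], [332, 333], [344, 345], [349, 350], [351, 352], [353, 354], [355, 356], [358, 362], [367, 370]]
254 [[153, 154], [162, 165], [166, 167], [169, 170], [173, 174], [175, 177], [181, 183], [188, 189], [195, 196], [198, 199], [206, 207], [214, 215], [217, 219], [232, 233], [239, 240], [243, 244], [245, 246], [249, 251], [253, 255], [256, 257], [260, 261], [272, 273], [275, 276], [282, 284], [287, 288], [290, 291], [292, 293], [294, 295], [296, 297], [301, 302], [303, 304], [306, 307], [311, 312], [315, 316], [321, 322], [326, 328], [331, 332], [342, 345], [346, 347], [353, 354], [356, 362], [368, 370]]
260 [[150, 362], [367, 370]]
266 [[150, 205], [300, 362], [367, 370]]
272 [[150, 203], [302, 360], [366, 370]]
278 [[150, 200], [305, 359], [364, 370]]
284 [[150, 200], [305, 370]]
290 [[150, 199], [306, 370]]
296 []
0.011 [[219.9, 195.0], [291.5, 195.1], [220.6, 224.5], [290.6, 224.6]]
0 [[218.1, 200.4], [293.7, 200.4], [218.9, 231.3], [292.7, 231.4]]
-0.01 [[216.2, 205.8], [295.8, 205.9], [217.1, 238.2], [294.7, 238.2]]
-0.02 [[214.2, 211.8], [298.3, 211.9], [215.2, 245.8], [297.0, 245.9]]
-0.04 [[209.4, 226.0], [304.0, 226.1], [210.6, 263.8], [302.5, 263.9]]
```

Request:
{"fn": "step_arm", "kwargs": {
  "delta_pos": [
    [0, 0, 0],
    [0, 0, 0],
    [0, 0, 0],
    [0, 0, 0],
    [0, 0, 0.01],
    [0, 0, 0.02]
  ],
  "rot": [
    [0, 0, 0],
    [0, 0, 0],
    [0, 0, 0],
    [0, 0, 0],
    [0, 0, 0],
    [0, 0, 0]
  ],
  "gripper": [-0.1, -0.1, -0.1, -0.1, -0.1, -0.1]
}}

```text
time_s: 4.92
tool_pos: [0.4671, -0.082, 0.062]
tool_rot: [-180.0, -0.0, 22.7]
force: [0.1, -0.5, 0.0]
grip_width: 0.0389
grasp_force: 0.0
```

Request:
{"fn": "step_arm", "kwargs": {
  "delta_pos": [
    [0, 0, 0.01],
    [0, 0, 0.02],
    [0, 0, 0.02]
  ],
  "rot": [
    [0, 0, 0],
    [0, 0, 0],
    [0, 0, 0]
  ],
  "gripper": [-0.1, -0.1, -0.1]
}}

```text
time_s: 5.3
tool_pos: [0.467, -0.082, 0.058]
tool_rot: [-180.0, 0.0, 22.7]
force: [-0.2, 0.1, 0.4]
grip_width: 0.0389
grasp_force: 0.0
```

Request:
{"fn": "step_arm", "kwargs": {
  "delta_pos": [
    [0, 0, 0.02],
    [0, 0, 0.04],
    [0, 0, 0.06],
    [0, 0, 0.06]
  ],
  "rot": [
    [0, 0, 0],
    [0, 0, 0],
    [0, 0, 0],
    [0, 0, 0]
  ],
  "gripper": [-0.1, -0.1, -0.1, -0.1]
}}

```text
time_s: 5.8
tool_pos: [0.4668, -0.082, 0.0457]
tool_rot: [-180.0, 0.0, 22.7]
force: [-0.8, 0.5, 0.2]
grip_width: 0.0392
grasp_force: 0.0
```

Run:
```python
from h import *
a=viewer.read_camera("wrist")["img"][110:330,150:360]; c=viewer.read_camera("scene")["img"][90:210,210:330]
o=np.zeros((480,800,3),np.uint8); o[:419,:400]=cv2.resize(a,(400,419),interpolation=cv2.INTER_CUBIC); o[:400,400:]=cv2.resize(c,(400,400),interpolation=cv2.INTER_CUBIC)
cv2.imwrite("pics/m3.png",o[:,:,::-1])
```

```text
(no output)
```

View pics/m3.png

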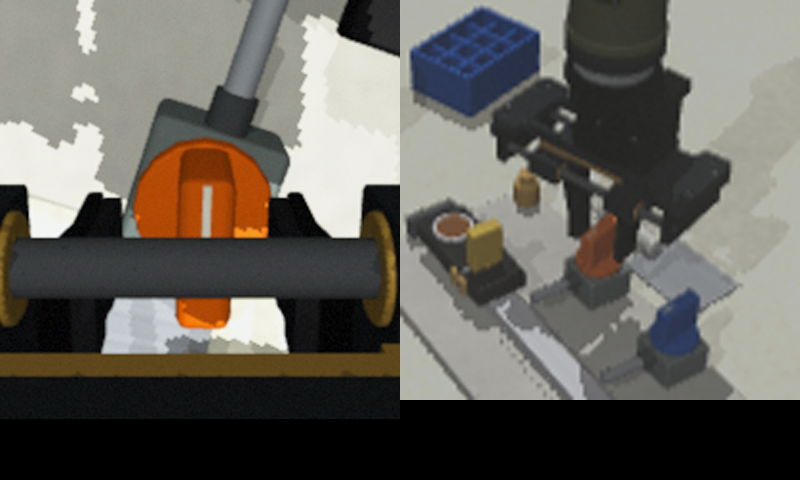

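The bar (orange, centred near 205,230 in the left half) is between the fingers. The real fingertips sit ~29 mm behind where documented. Lowering a bit and closing.

Request:
{"fn": "step_arm", "kwargs": {
  "delta_pos": [
    [0, 0, 0.02],
    [0, 0, 0.02],
    [0, 0, 0.02],
    [0, 0, 0.02],
    [0, 0, 0.02],
    [0, 0, 0.02]
  ],
  "rot": [
    [0, 0, 0],
    [0, 0, 0],
    [0, 0, 0],
    [0, 0, 0],
    [0, 0, 0],
    [0, 0, 0]
  ],
  "gripper": [-0.1, -1, -1, -1, -1, -1],
  "squeeze": 20
}}

```text
time_s: 6.65
tool_pos: [0.4682, -0.084, 0.0423]
tool_rot: [179.8, -0.1, 22.7]
force: [3.3, -4.8, -3.4]
grip_width: 0.0143
grasp_force: 20.0
```

Request:
{"fn": "step_arm", "kwargs": {
  "delta_pos": [
    [0, 0.01, 0],
    [0, 0.01, 0],
    [0, 0.01, 0],
    [0, 0.01, 0],
    [0, 0.01, 0],
    [0, 0.01, 0],
    [0, 0.01, 0],
    [0, 0.01, 0],
    [0, 0.01, 0],
    [0, 0.01, 0]
  ],
  "rot": [
    [0, 0, -0.1],
    [0, 0, -0.2],
    [0, 0, -0.3],
    [0, 0, -0.4],
    [0, 0, -0.5],
    [0, 0, -0.6],
    [0, 0, -0.68],
    [0, 0, -0.74],
    [0, 0, -0.77],
    [0, 0, -0.77]
  ],
  "gripper": [-1, -1, -1, -1, -1, -1, -1, -1, -1, -1],
  "squeeze": 25
}}

```text
time_s: 7.9
tool_pos: [0.4678, -0.0836, 0.0423]
tool_rot: [-180.0, -0.1, 88.7]
force: [-0.7, 1.4, 1.5]
grip_width: 0.0148
grasp_force: 25.0
```

Run:
```python
from h import *
o=env.get_obs(); print({k:np.round(v,3).tolist() for k,v in o.items()})
```

```text
{'time_s': 7.9, 'qpos': [-23.975, 5.599, 32.533, 118.702, -3.67, 56.64, 9.204], 'joint_velocities': [0.005, 0.088, 0.022, -0.06, 0.013, -0.03, -0.595], 'effort': [-0.25, -26.483, 1.237, -26.536, 0.522, -0.306, 0.815], 'tool_pos': [0.468, -0.084, 0.042], 'tool_rot': [-179.996, -0.058, 88.749], 'force': [-0.657, 1.382, 1.485], 'wrist_torque': [0.112, 0.266, -0.649], 'grasp_force': 25.0, 'grip_width': 0.015}
```

Run:
```python
from h import *
plan([.4606,.0245,.1],12.1,[.4678,-.0836,.1],88.75+.0)
```

```text
dpos [0.5396, -0.0478, -0.0] rotz 0.8919
```

Request:
{"fn": "step_arm", "kwargs": {
  "delta_pos": [
    [0, 0, 0],
    [0, 0, 0],
    [0, 0, 0],
    [0, 0, 0],
    [0, 0, -0.15],
    [0, 0, -0.3],
    [0, 0, -0.3]
  ],
  "rot": [
    [0, 0, 0.04],
    [0, 0, 0.04],
    [0, 0, 0.04],
    [0, 0, 0.04],
    [0, 0, 0.04],
    [0, 0, 0.04],
    [0, 0, 0.04]
  ],
  "gripper": [-0.1, -0.1, -0.1, -0.1, -0.1, -0.1, -0.1]
}}

```text
time_s: 8.78
tool_pos: [0.4699, -0.084, 0.1043]
tool_rot: [179.7, -0.1, 85.5]
force: [0.7, -0.5, -0.4]
grip_width: 0.0391
grasp_force: 0.0
```

Run:
```python
from h import *
plan([.4606,.0245,.1],12.1)
c=viewer.read_camera("wrist"); m=blob(c,(5,180,100),(14,255,255),(0,100,512,330)); n,l,s,ce=cv2.connectedComponentsWithStats(m)
for i in np.argsort(-s[1:,4])[:3]+1:print(s[i],ce[i])
c=viewer.read_camera("top"); cv2.imwrite("pics/t2.png",cv2.resize(c["img"][165:260,180:335,::-1],None,fx=5,fy=5,interpolation=cv2.INTER_CUBIC))
```

```text
dpos [0.5369, -0.089, 0.0213] rotz 0.8537
[ 221  164   56   71 1058] [249.88657845 188.57561437]
[272 201   3   5   5] [273.4 203. ]
[275 197   1   3   3] [275. 198.]
```

Request:
{"fn": "step_arm", "kwargs": {
  "delta_pos": [
    [0.18, -0.03, 0],
    [0.36, -0.06, 0],
    [0.54, -0.09, 0],
    [0.54, -0.09, 0],
    [0.54, -0.09, 0],
    [0.54, -0.09, 0],
    [0.54, -0.09, 0],
    [0.54, -0.09, 0.1],
    [0.54, -0.09, 0.1]
  ],
  "rot": [
    [0, 0, 0.11],
    [0, 0, 0.22],
    [0, 0, 0.33],
    [0, 0, 0.44],
    [0, 0, 0.55],
    [0, 0, 0.66],
    [0, 0, 0.77],
    [0, 0, 0.855],
    [0, 0, 0.855]
  ],
  "gripper": [-0.1, -0.1, -0.1, -0.1, -0.1, -0.1, -0.1, -0.1, -0.1]
}}

```text
time_s: 10.0
tool_pos: [0.4562, 0.0248, 0.0798]
tool_rot: [180.0, 0.3, 12.0]
force: [-0.5, -0.2, -0.1]
grip_width: 0.0394
grasp_force: 0.0
```

Run:
```python
from h import *
plan([.4606,.0245,.041],12.1)
c=viewer.read_camera("wrist"); cv2.imwrite("pics/w2.png",cv2.resize(c["img"][90:330,100:500,::-1],None,fx=2,fy=2)); print(proj(c,[.4682,-.083,.0865]))
```

```text
dpos [0.0211, 0.0063, 0.1941] rotz -0.0007
[444.8, 237.7]
```

View pics/w2.png

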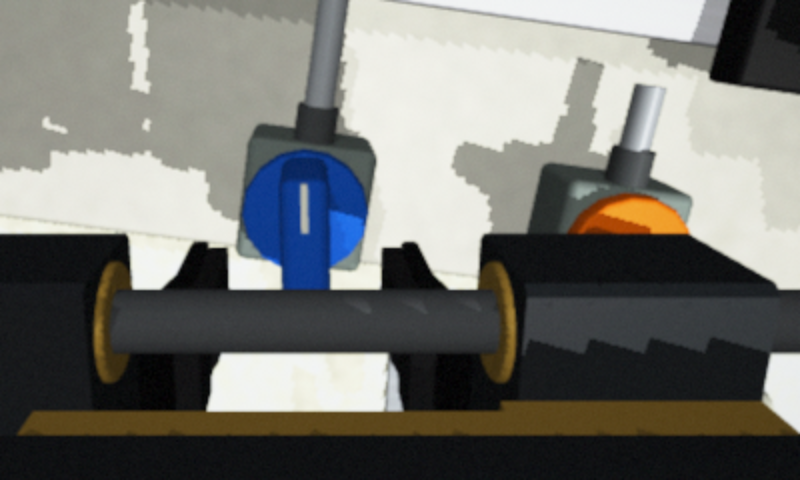

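The orange bolt (649,90) is drawn clear of the rail; blue bar (305,220) is centred between the fingers. Lower and grip.

Request:
{"fn": "step_arm", "kwargs": {
  "delta_pos": [
    [0.02, 0.005, 0.06],
    [0.02, 0.005, 0.12],
    [0.02, 0.005, 0.17],
    [0.02, 0.005, 0.194],
    [0.02, 0.005, 0.194],
    [0.02, 0.005, 0.194],
    [0.02, 0.005, 0.194],
    [0.02, 0.005, 0.194],
    [0.02, 0.005, 0.194]
  ],
  "rot": [
    [0, 0, 0],
    [0, 0, 0],
    [0, 0, 0],
    [0, 0, 0],
    [0, 0, 0],
    [0, 0, 0],
    [0, 0, 0],
    [0, 0, 0],
    [0, 0, 0]
  ],
  "gripper": [-0.1, -0.1, -0.1, -0.1, -1, -1, -1, -1, -1],
  "squeeze": 20
}}

```text
time_s: 11.18
tool_pos: [0.4629, 0.0261, 0.0437]
tool_rot: [-179.9, -0.0, 12.0]
force: [-0.2, 3.5, 2.7]
grip_width: 0.014
grasp_force: 20.0
```

Request:
{"fn": "step_arm", "kwargs": {
  "delta_pos": [
    [0, -0.008, 0],
    [0, -0.008, 0],
    [0, -0.008, 0],
    [0, -0.008, 0],
    [0, -0.008, 0],
    [0, -0.008, 0],
    [0, -0.008, 0],
    [0, -0.008, 0],
    [0, -0.008, 0],
    [0, -0.008, 0],
    [0, -0.008, 0]
  ],
  "rot": [
    [0, 0, -0.1],
    [0, 0, -0.2],
    [0, 0, -0.3],
    [0, 0, -0.4],
    [0, 0, -0.5],
    [0, 0, -0.6],
    [0, 0, -0.7],
    [0, 0, -0.8],
    [0, 0, -0.86],
    [0, 0, -0.9],
    [0, 0, -0.9]
  ],
  "gripper": [-1, -1, -1, -1, -1, -1, -1, -1, -1, -1, -1],
  "squeeze": 25
}}

```text
time_s: 12.55
tool_pos: [0.4601, 0.029, 0.0437]
tool_rot: [-179.7, -0.2, 89.3]
force: [-8.5, 7.0, 8.7]
grip_width: 0.0149
grasp_force: 26.6
```

Run:
```python
from h import *
o=env.get_obs(); print(o["tool_rot"],o["wrist_torque"],o["qpos"])
```

```text
[-179.72580562   -0.20856754   89.25934161] [ 1.3729559   1.71784088 -0.71001834] [-28.11319418   3.66493122  22.14313864 119.93694978  -1.93317233
  56.93055703  -5.68951855]
```

Request:
{"fn": "step_arm", "kwargs": {
  "delta_pos": [
    [0, 0, 0],
    [0, 0, 0],
    [0, 0, 0],
    [0, 0, 0],
    [0, 0, -0.15],
    [0, 0, -0.35],
    [0, 0, -0.35]
  ],
  "rot": [
    [0, 0, 0.04],
    [0, 0, 0.04],
    [0, 0, 0.04],
    [0, 0, 0.04],
    [0, 0, 0.04],
    [0, 0, 0.04],
    [0, 0, 0.04]
  ],
  "gripper": [-0.1, -0.1, -0.1, -0.1, -0.1, -0.1, -0.1]
}}

```text
time_s: 13.42
tool_pos: [0.465, 0.0269, 0.1164]
tool_rot: [179.6, -0.1, 85.9]
force: [0.2, 0.1, -0.0]
grip_width: 0.0392
grasp_force: 0.0
```

Run:
```python
from h import *
plan([.5559,-.1298,.112],4.0)
```

```text
dpos [-0.749, 0.5097, 0.0219] rotz 0.9528
```

Request:
{"fn": "step_arm", "kwargs": {
  "delta_pos": [
    [-0.15, 0.1, 0],
    [-0.3, 0.2, 0],
    [-0.45, 0.3, 0],
    [-0.6, 0.4, 0],
    [-0.75, 0.51, 0],
    [-0.75, 0.51, 0],
    [-0.75, 0.51, 0],
    [-0.75, 0.51, 0],
    [-0.75, 0.51, 0],
    [-0.75, 0.51, 0]
  ],
  "rot": [
    [0, 0, 0.11],
    [0, 0, 0.22],
    [0, 0, 0.33],
    [0, 0, 0.44],
    [0, 0, 0.55],
    [0, 0, 0.66],
    [0, 0, 0.77],
    [0, 0, 0.88],
    [0, 0, 0.953],
    [0, 0, 0.953]
  ],
  "gripper": [-0.1, -0.1, -0.1, -0.1, -0.1, -0.1, -0.1, -0.1, -0.1, -0.1]
}}

```text
time_s: 14.68
tool_pos: [0.5527, -0.1303, 0.1124]
tool_rot: [180.0, 0.1, 4.0]
force: [-0.1, 0.6, -0.3]
grip_width: 0.0392
grasp_force: 0.0
```

Run:
```python
from h import *
plan([.5559,-.1298,.042],4.0)
c=viewer.read_camera("wrist"); 
t=viewer.read_camera("top")["img"][170:250,180:335]
o=np.zeros((600,800,3),np.uint8); o[:384,:512]=c["img"]; o[384:600,:]=0
tt=cv2.resize(t,(418,216),interpolation=cv2.INTER_CUBIC); o[384:600,:418]=tt
s=viewer.read_camera("scene")["img"][120:260,190:340]; o[:268,512:800]=cv2.resize(s,(288,268),interpolation=cv2.INTER_CUBIC)
cv2.imwrite("pics/w3.png",o[:,:,::-1])
```

```text
dpos [0.016, -0.0013, 0.3522] rotz 0.0006
```

View pics/w3.png

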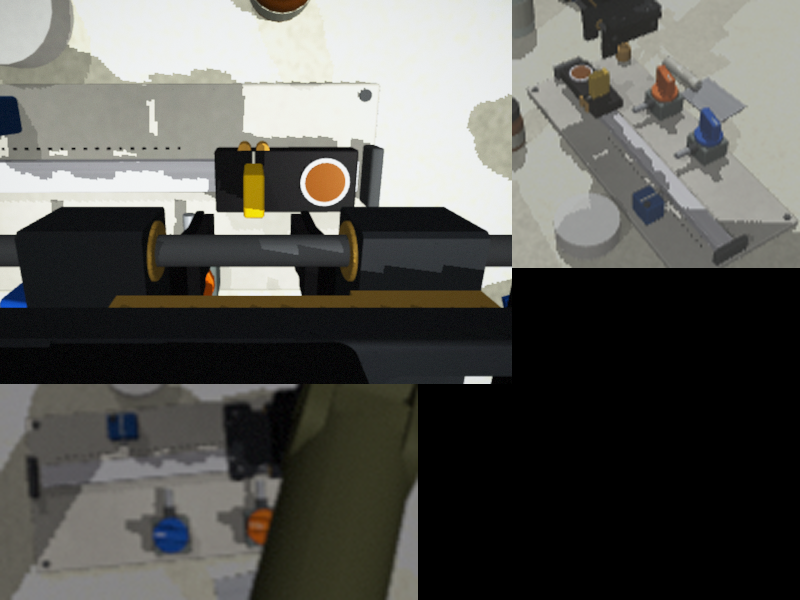

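Both knobs are turned and both bolts drawn short of the rail; the fin (254,190) lies centred between the fingers. Lower and grip the fin.

Request:
{"fn": "step_arm", "kwargs": {
  "delta_pos": [
    [0.015, 0, 0.1],
    [0.015, 0, 0.2],
    [0.015, 0, 0.3],
    [0.015, 0, 0.35],
    [0.015, 0, 0.35],
    [0.015, 0, 0.35],
    [0.015, 0, 0.35],
    [0.015, 0, 0.35],
    [0.015, 0, 0.35],
    [0.015, 0, 0.35]
  ],
  "rot": [
    [0, 0, 0],
    [0, 0, 0],
    [0, 0, 0],
    [0, 0, 0],
    [0, 0, 0],
    [0, 0, 0],
    [0, 0, 0],
    [0, 0, 0],
    [0, 0, 0],
    [0, 0, 0]
  ],
  "gripper": [-0.1, -0.1, -0.1, -0.1, -1, -1, -1, -1, -1, -1],
  "squeeze": 25
}}

```text
time_s: 16.08
tool_pos: [0.5569, -0.1303, 0.0441]
tool_rot: [180.0, -0.1, 4.0]
force: [-0.3, -0.3, 4.0]
grip_width: 0.0138
grasp_force: 25.0
```

Run:
```python
from h import *
o=env.get_obs(); print(o["tool_pos"],o["tool_rot"],o["force"])
R=Ro.from_euler('z',4,degrees=True); O=np.array([.548,-.0168,0]); print("stage",R.inv().apply(o["tool_pos"]-O))
```

```text
[ 0.55694478 -0.13026411  0.04410482] [ 1.79984305e+02 -8.36416805e-02  3.97963595e+00] [-0.27916947 -0.33593888  4.04389928]
stage [ 0.00100814 -0.11381167  0.04410482]
```

Request:
{"fn": "step_arm", "kwargs": {
  "delta_pos": [
    [0, -0.04, 0],
    [0, -0.12, 0],
    [0, -0.22, 0],
    [0, -0.32, 0],
    [0, -0.42, 0],
    [0, -0.52, 0],
    [0, -0.62, 0],
    [0, -0.72, 0],
    [0, -0.81, 0],
    [0, -0.88, 0],
    [0, -0.93, 0],
    [0, -0.93, 0],
    [0, -0.93, 0]
  ],
  "rot": [
    [0, 0, 0],
    [0, 0, 0],
    [0, 0, 0],
    [0, 0, 0],
    [0, 0, 0],
    [0, 0, 0],
    [0, 0, 0],
    [0, 0, 0],
    [0, 0, 0],
    [0, 0, 0],
    [0, 0, 0],
    [0, 0, 0],
    [0, 0, 0]
  ],
  "gripper": [-1, -1, -1, -1, -1, -1, -1, -1, -1, -1, -1, -1, -1],
  "squeeze": 30
}}

```text
time_s: 17.7
tool_pos: [0.543, 0.058, 0.0441]
tool_rot: [-179.9, 0.0, 4.1]
force: [-1.9, 1.0, 7.6]
grip_width: 0.0138
grasp_force: 30.0
```

```bash
cat >> h.py <<'E'
def st():
    o=env.get_obs(); R=Ro.from_euler('z',4,degrees=True); O=np.array([.548,-.0168,0])
    print("stage",R.inv().apply(o["tool_pos"]-O).round(4),"F",R.inv().apply(o["force"]).round(1),"rot",np.round(o["tool_rot"],1),o["grip_width"].round(4),o["time_s"])
E
python3 - <<'E'
from h import *
st()
c=viewer.read_camera("wrist"); import pickle; pickle.dump(c,open("c2.pkl","wb"))
cv2.imwrite("pics/w4.png",c["img"][:,:,::-1])
E
```

```text
Traceback (most recent call last):
  File "h.py", line 22, in st
    print("stage",R.inv().apply(o["tool_pos"]-O).round(4),"F",R.inv().apply(o["force"]).round(1),"rot",np.round(o["tool_rot"],1),o["grip_width"].round(4),o["time_s"])
                                                                                                                                 ^^^^^^^^^^^^^^^^^^^^^
AttributeError: 'float' object has no attribute 'round'
```

Request:
{"fn": "step_arm", "kwargs": {
  "delta_pos": [
    [0, -0.01, 0],
    [0, -0.02, 0],
    [0, -0.03, 0],
    [0, -0.03, 0]
  ],
  "rot": [
    [0, 0, 0],
    [0, 0, 0],
    [0, 0, 0],
    [0, 0, 0]
  ],
  "gripper": [-1, -1, -1, -1]
}}

```text
time_s: 18.2
tool_pos: [0.5426, 0.0628, 0.0441]
tool_rot: [-179.9, 0.0, 4.0]
force: [-2.1, -1.4, 9.1]
grip_width: 0.0137
grasp_force: 30.0
```

```bash
sed -i 's/o\["grip_width"\].round(4)/round(o["grip_width"],4)/' h.py
cat > idx.py <<'E'
from h import *
st()
c=viewer.read_camera("wrist")
h=cv2.cvtColor(c["img"],cv2.COLOR_RGB2HSV); R=Ro.from_euler('z',4,degrees=True); O=np.array([.548,-.0168,0])
u0,v0=proj(c,R.apply([.0505,.098,.046])+O); print("pred idx",u0,v0)
u0,v0=int(u0),int(v0); sub=h[v0-25:v0+25,max(u0-40,0):u0+40].astype(int)
blue=((sub[...,0]>100)&(sub[...,0]<130)&(sub[...,1]>120)).astype(np.uint8)
hull=cv2.morphologyEx(blue,cv2.MORPH_CLOSE,np.ones((9,9)))
w=(hull>0)&(sub[...,1]<90)&(sub[...,2]>100); v,u=np.nonzero(w); print(w.sum())
if w.sum()>3:
    P=np.array([R.inv().apply(ray(c,a+max(u0-40,0),b+v0-25,.046)-O) for a,b in zip(u,v)]); print("line",P.mean(0),P.std(0))
y=(h[...,0]>22)&(h[...,0]<32)&(h[...,1]>150); y[210:]=0; v,u=np.nonzero(y); print("fin px",len(u),u.min(),u.max(),v.min(),v.max())
E
python3 idx.py
```

```text
stage [0.0002 0.0798 0.0441] F [-2.2 -1.3  9.1] rot [-179.9    0.     4. ] 0.0137 18.2
pred idx 221.5 128.4
220
line [0.05067423 0.09815824 0.046     ] [7.37401586e-03 3.43718022e-03 4.85722573e-17]
fin px 423 238 266 193 209
```

Request:
{"fn": "step_arm", "kwargs": {
  "delta_pos": [
    [0, -0.01, 0],
    [0, -0.02, 0],
    [0, -0.02, 0]
  ],
  "rot": [
    [0, 0, 0],
    [0, 0, 0],
    [0, 0, 0]
  ],
  "gripper": [-1, -1, -1]
}}

```text
time_s: 18.62
tool_pos: [0.5424, 0.0655, 0.0441]
tool_rot: [180.0, 0.0, 4.0]
force: [-1.4, -3.0, 8.7]
grip_width: 0.0136
grasp_force: 30.0
```

Request:
{"fn": "step_arm", "kwargs": {
  "delta_pos": [
    [0, -0.01, 0],
    [0, -0.015, 0],
    [0, -0.015, 0]
  ],
  "rot": [
    [0, 0, 0],
    [0, 0, 0],
    [0, 0, 0]
  ],
  "gripper": [-1, -1, -1]
}}

```text
time_s: 19.0
tool_pos: [0.5423, 0.066, 0.0441]
tool_rot: [179.8, 0.0, 3.9]
force: [-0.8, -7.2, 9.0]
grip_width: 0.0136
grasp_force: 30.0
```

```bash
python3 -c "
from h import *
st()"
```

```text
stage [0.0001 0.083  0.0441] F [-1.3 -7.1  9. ] rot [179.8   0.    3.9] 0.0136 19.0
```

Request:
{"fn": "step_arm", "kwargs": {
  "delta_pos": [
    [0, -0.01, 0],
    [0, -0.01, 0]
  ],
  "rot": [
    [0, 0, 0],
    [0, 0, 0]
  ],
  "gripper": [-1, -1]
}}

```text
time_s: 19.25
tool_pos: [0.5421, 0.0688, 0.044]
tool_rot: [179.9, 0.0, 3.9]
force: [-1.1, -4.9, 9.6]
grip_width: 0.0136
grasp_force: 30.0
```

Request:
{"fn": "step_arm", "kwargs": {
  "delta_pos": [
    [0, -0.01, 0],
    [0, -0.01, 0]
  ],
  "rot": [
    [0, 0, 0],
    [0, 0, 0]
  ],
  "gripper": [-1, -1]
}}

```text
time_s: 19.5
tool_pos: [0.5418, 0.0733, 0.0441]
tool_rot: [-180.0, 0.0, 4.0]
force: [-2.2, -0.4, 8.6]
grip_width: 0.0136
grasp_force: 30.0
```

```bash
python3 -c "
from h import *
st()"
```

```text
stage [0.0001 0.0903 0.0441] F [-2.3 -0.3  8.6] rot [-180.    0.    4.] 0.0136 19.5
```

Request:
{"fn": "step_arm", "kwargs": {
  "delta_pos": [
    [0, -0.01, 0],
    [0, -0.01, 0]
  ],
  "rot": [
    [0, 0, 0],
    [0, 0, 0]
  ],
  "gripper": [-1, -1]
}}

```text
time_s: 19.75
tool_pos: [0.5414, 0.078, 0.044]
tool_rot: [-179.8, 0.0, 4.1]
force: [-1.5, 4.7, 9.3]
grip_width: 0.0135
grasp_force: 30.0
```

Request:
{"fn": "step_arm", "kwargs": {
  "delta_pos": [
    [0, -0.01, 0],
    [0, -0.01, 0]
  ],
  "rot": [
    [0, 0, 0],
    [0, 0, 0]
  ],
  "gripper": [-1, -1]
}}

```text
time_s: 20.0
tool_pos: [0.5414, 0.0792, 0.0441]
tool_rot: [-179.9, 0.0, 4.1]
force: [-2.2, 1.4, 7.7]
grip_width: 0.0138
grasp_force: 30.0
```

```bash
python3 -c "
from h import *
st()"
```

```text
stage [0.0001 0.0962 0.0441] F [-2.1  1.5  7.7] rot [-179.9    0.     4.1] 0.0138 20.0
```

Request:
{"fn": "step_arm", "kwargs": {
  "delta_pos": [
    [0, -0.005, 0],
    [0, -0.005, 0],
    [0, -0.005, 0]
  ],
  "rot": [
    [0, 0, 0],
    [0, 0, 0],
    [0, 0, 0]
  ],
  "gripper": [-1, -1, -1]
}}

```text
time_s: 20.38
tool_pos: [0.5414, 0.0793, 0.0441]
tool_rot: [-179.9, 0.0, 4.0]
force: [-1.8, -0.4, 8.2]
grip_width: 0.0135
grasp_force: 30.0
```

Request:
{"fn": "step_arm", "kwargs": {
  "delta_pos": [
    [0, -0.005, 0],
    [0, -0.005, 0],
    [0, -0.005, 0]
  ],
  "rot": [
    [0, 0, 0],
    [0, 0, 0],
    [0, 0, 0]
  ],
  "gripper": [-1, -1, -1]
}}

```text
time_s: 20.75
tool_pos: [0.5414, 0.0794, 0.0441]
tool_rot: [-180.0, 0.0, 4.0]
force: [-1.8, -0.9, 8.1]
grip_width: 0.0135
grasp_force: 30.0
```

```bash
python3 idx.py
```

```text
stage [0.0001 0.0964 0.0441] F [-1.9 -0.8  8.1] rot [-180.    0.    4.] 0.0135 20.75
pred idx 252.2 128.2
222
line [0.04997624 0.09841353 0.046     ] [7.63323406e-03 2.92829635e-03 7.63278329e-17]
fin px 427 238 266 172 209
```

Request:
{"fn": "step_arm", "kwargs": {
  "delta_pos": [
    [0, 0, 0],
    [0, 0, 0],
    [0, 0, 0],
    [0, 0, 0],
    [0, 0, 0],
    [0, 0, 0]
  ],
  "rot": [
    [0, 0, 0],
    [0, 0, 0],
    [0, 0, 0],
    [0, 0, 0],
    [0, 0, 0],
    [0, 0, 0]
  ],
  "gripper": [-1, -1, -1, -1, -1, -1]
}}

```text
time_s: 21.55
tool_pos: [0.5414, 0.0794, 0.0441]
tool_rot: [-180.0, 0.0, 4.0]
force: [-0.8, -1.8, 8.3]
grip_width: 0.0138
grasp_force: 30.0
```

```bash
python3 -c "
from h import *
st(); print(env.sign_off())"
```

```text
stage [0.0001 0.0964 0.0441] F [-0.9 -1.7  8.3] rot [-180.    0.    4.] 0.0138 21.55
the job is handed in; nothing more can be done
None
```

I turned both knobs to their end stops, slid the filter slide into the ball detent by feel, and handed the job in at 21.6 s with the fin still gripped and the slide still; the hand-in gave no verdict back.

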